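Pack two food parcels at the pantry table

TASK

Make up the two parcels from the row of food on the table: the three-cell tray gets the tall can in its middle cell, with the cardboard carton and one flat tin in the cells either side of it (either way round), and the two-cell tray gets the glass jar and the other flat tin, one in each cell. Set everything down gently, standing upright on the floor of its own cell, with the carton square to the tray. Leave the oil bottle and the roll of tape where they are.

Things in the scene. Friction and masses are not known exactly. Their poses are not given: they have to be found in the camera images.
- family_tray: Shallow blue plastic tray, fixed: three square cells in a row along its y (within 7 degrees of world y). Outside 292 mm (y) by 100 mm (x), walls and dividers 4 mm thick, tops 20 mm above the table, cell floor 4 mm above it. Cells 92 by 92 mm inside, centred at x = 0, y = -96, 0 and +96 mm. Origin at the centre of its underside, z up.
- single_tray: Shallow blue plastic tray, fixed: two square cells in a row along its y (within 7 degrees of world y). Outside 196 mm (y) by 100 mm (x), walls and dividers 4 mm thick, tops 20 mm above the table, cell floor 4 mm above it. Cells 92 by 92 mm inside, centred at x = 0, y = -48 and +48 mm. Origin at the centre of its underside, z up.
- tall_can: Tall food can with a paper label: upright cylinder, 66 mm diameter, 110 mm high, about 0.45 kg. Stands in the row of stock. Origin at the centre of its underside, z up along its axis.
- carton: Upright cardboard carton, 45 mm (its x) by 65 mm (its y) by 120 mm high (z), about 0.3 kg. Stands in the row of stock, turned up to 30 degrees either way from the world's x and y axes. Origin at the centre of its underside.
- jar: Amber glass jar with a white lid: body 66 mm diameter up to 55 mm high, sloping shoulder to 64 mm, then a 58 mm diameter lid whose top is at 80 mm; about 0.32 kg. Stands upright in the row of stock. Origin at the centre of its underside, z up.
- flat_tin_a: Flat food tin with a ring pull, bare metal with a narrow pale band: upright cylinder, 64 mm diameter, 45 mm high, about 0.18 kg. One of two alike; they are interchangeable. Origin at the centre of its underside, z up along its axis.
- flat_tin_b: Flat food tin with a ring pull, bare metal with a narrow pale band: upright cylinder, 64 mm diameter, 45 mm high, about 0.18 kg. The other of two alike; they are interchangeable. Origin at the centre of its underside, z up along its axis.
- oil_bottle: Bystander: green glass oil bottle, 64 mm diameter, 190 mm high, loose, standing to one side beyond an end of the row of stock; not part of any parcel. Origin at the centre of its underside.
- tape_roll: Bystander: roll of packing tape lying flat, 96 mm outside diameter, 48 mm high, loose, to the other side beyond the other end of the row. Origin at the centre of its underside.

How it is judged:
By the outcome, as a careful person would: the job done as asked, in the order asked, and still so for the second after the job is handed in, with the robot touching nothing.
It also fails if it takes over 125 s, if anything falls off the work surface, if the arm or the gripper's body presses on something with over 40 N, if the wrist force passes 120 N, or if a joint passes its speed limit or range.

ROBOT

A 6-joint arm with a two-finger parallel gripper is mounted at the origin on the work surface. World frame = base frame: x ahead of the robot, y to its left, z up, the work surface at z = 0. Lengths are in m, angles in rad, forces in N, time in s.
With the tool pointing down it reaches from about 0.25 to 0.775 m from the base axis. Payload 4 kg.
Tool frame: the origin (TCP) lies at the very end of the fingers, on their centre line; the grasp point (between the pads) lies 19 mm behind it (robot.tcp_to_grasp is the distance from the TCP to the grasp point, in m); z points along the fingers, y is the line along which they close (so a half turn about z gives the same grasp; the last joint's range is limited). The gripper opens to 94 mm and grips with 3 to 60 N. Pads are 16 mm wide; open, the fingers measure 119 mm over their backs; the gripper's body (75 mm by 177 mm) begins 78 mm behind the grasp point.
Start: joints at [1.128, 0.087, 1.371, -0, 1.684, -0.103], TCP at [0.183, 0.519, 0.206] pointing down, gripper open.
Joint ranges: [-3.1, 3.1], [-0.76, 2.03], [0.27, 2.55], [-1.08, 4.22], [0.17, 2.65], [-2.57, 2.57]. Speed limits (rad/s): [2.79, 2.79, 3.14, 3.14, 3.14, 3.14].

INTERFACE

Orientations are given as [roll, pitch, yaw] about the fixed x, y, z axes, in that order (R = Rz(yaw) Ry(pitch) Rx(roll)).
In Python, from bench import robot gives the robot as it stands.
- The arm moves only by the shell command python3 nudge.py FILE, which reads ROWS from the file FILE. ROWS is a JSON list of rows, 1 to 20 of them, each of 5 numbers: the finger opening in m, then dx, dy, dz in units of 100 mm, then a turn about the tool's z in units of 0.1 rad; each row shifts and turns the commanded pose from where the row before left it, along the tool's axes as they then stand; what a row does not reach is not made up. A row lasts 1/12 s, in which the tool goes at most 0.0417 m and 0.125 rad, less where a joint would pass 70% of its speed; a pose out of reach is approached as far as the arm can. The fingers move at their own pace and stop on an object; the grip force is fixed at half the most. Time passes only in rows, so rows that do not move let the fingers close. It prints the time, the measured TCP pose, the force, the opening and the grip force at its end. Input that does not fit is refused with a message, and nothing moves.
- robot.get_obs(): the state, without advancing time (a new reading comes with each control period).
- robot.snapshot(name): name is "scene" or "top" or "wrist"; returns a dict with "color" (420x560x3 uint8, blue, green, red), "fx", "fy", "cx", "cy" (pixels), "k1" (the pictures are not rectified: a ray, as slopes to the right and down, at radius r is drawn at 1 + k1 r^2 times it, then the intrinsics apply), "extrinsics" (4x4, takes a point from world to camera coordinates). Camera axes: x right, y down, z forward; pixel columns grow to the right and rows downward; lengths in m; the calibration is good to about 2 mm. A picture is of the moment at which its call begins. There is no depth.
- robot.close_job(): hands the job in; it is judged then, once.
The state is a dict: "time": time; "joint_positions": joint angles; "qvel": joint speeds; "joint_torque": joint torques, N m; "tool_pos": TCP position; "ee_rot": TCP orientation; "wrist_force": force on the tool from outside, world axes, zero at the start; "wrist_torque": the same for the moment, N m; "width": finger opening in m; "finger_force": force on a finger pad.
Only numpy, scipy, OpenCV 4.12 (cv2) and the standard library are available. Lean on these libraries where they do the work, as an engineer would, in place of code of your own. Each camera call takes 0.05 s, during which the arm holds its last target. There are 200 camera calls.

## Working session

There is one attempt and no reset: what is moved stays moved. The work goes in short steps, Python scripts to look and compute and a shell command to move; the robot and the scene stay as the last step left them, time stands still between calls to the robot, and variables do not carry over. Pictures are saved under pics/ and viewed, at most 14 in all, crops included, and the job is handed in when it is done.

```bash
ls; mkdir -p pics; python3 - <<'E'
from bench import robot
import cv2,numpy as np
for n in ("scene","top","wrist"):
    s=robot.snapshot(n); cv2.imwrite(f"pics/{n}0.png",s["color"]); print(n,s["fx"],s["fy"],s["cx"],s["cy"],s["k1"]); print(np.round(s["extrinsics"],4).tolist())
o=robot.get_obs(); print(o)
E
```

```text
bench.py
nudge.py
pics
scene 474.2571717328926 474.2571717328926 283.5466679889438 201.96420128785516 -0.06577512124064608
[[-0.6539, 0.7565, 0.0109, 0.3425], [0.5361, 0.4734, -0.6989, -0.2432], [-0.5339, -0.4512, -0.7151, 1.7614], [0.0, 0.0, 0.0, 1.0]]
top 434.14975529808436 434.14975529808436 282.62696450834795 199.2008773320644 -0.10470417976083819
[[-0.0093, -0.9996, 0.0268, -0.0107], [-0.9965, 0.007, -0.0836, 0.5279], [0.0834, -0.0275, -0.9961, 1.0772], [0.0, 0.0, 0.0, 1.0]]
wrist 371.30724665357394 371.30724665357394 283.4546830585617 214.95566413380155 0.012001129408376773
[[0.3334, 0.9428, -0.0013, -0.5493], [0.913, -0.3225, 0.25, -0.0256], [0.2353, -0.0845, -0.9682, 0.3905], [0.0, 0.0, 0.0, 1.0]]
{'time': 0.15, 'joint_positions': array([ 1.12788742e+00,  8.77394949e-02,  1.37191997e+00, -2.49220523e-05,
        1.68363046e+00, -1.03104986e-01]), 'qvel': array([-7.41678514e-04, -1.93730032e-03, -3.97202189e-03,  4.28470134e-04,
        5.82207217e-04, -5.14350320e-05]), 'joint_torque': array([ 1.26015639e-03, -3.40642834e+01, -3.02792394e+01,  7.17924745e-02,
        3.05314979e-02, -1.11509476e-04]), 'tool_pos': array([0.18314008, 0.51814231, 0.20459154]), 'ee_rot': array([-3.13990184e+00, -1.50050815e-04,  2.80178582e+00]), 'wrist_force': array([-0.2142869 ,  0.63274121, -0.49368296]), 'wrist_torque': array([0.02230609, 0.01054983, 0.04002308]), 'finger_force': 0.0, 'width': 0.09421249745857463}
```

View pics/top0.png

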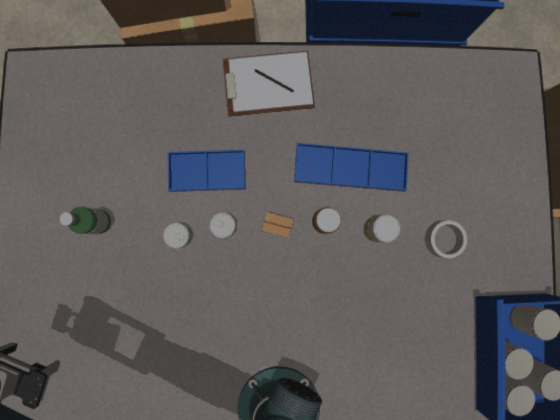

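View pics/scene0.png

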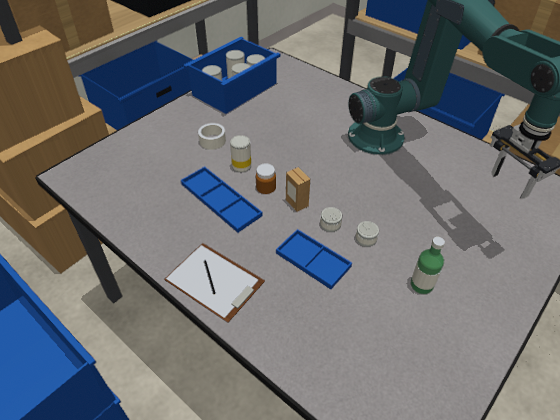

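Top view: tins at (177,236) and (222,225), carton (278,224), jar (327,220), can (383,229). Trays are centred at (207,170) and (351,167), the bottle is at (82,220) and the tape at (447,240). The scene view shows the same row with can (240,153), jar (265,178), carton (297,189), and tins (331,218) and (367,232).

```bash
cat > h.py <<'E'
import cv2,numpy as np
from bench import robot
def ray(s,px):
    K=np.array([[s["fx"],0,s["cx"]],[0,s["fy"],s["cy"]],[0,0,1]])
    p=cv2.undistortPoints(np.array(px,float).reshape(-1,1,2),K,np.array([s["k1"],0,0,0])).reshape(-1,2)
    R=s["extrinsics"][:3,:3];t=s["extrinsics"][:3,3]
    d=np.c_[p,np.ones(len(p))]@R
    return -R.T@t,d/np.linalg.norm(d,axis=1)[:,None]
def plane(s,px,z):
    c,d=ray(s,px); return c+d*((z-c[2])/d[:,2])[:,None]
def tri(s1,p1,s2,p2):
    A=np.zeros((3,3));b=np.zeros(3);L=[]
    for s,p in((s1,p1),(s2,p2)):
        c,d=ray(s,[p]);M=np.eye(3)-np.outer(d[0],d[0]);A+=M;b+=M@c;L.append((c,M))
    x=np.linalg.solve(A,b); return x,max(np.linalg.norm(M@(x-c)) for c,M in L)
E
python3 - <<'E'
from h import *
t=robot.snapshot("top")["color"]; s=robot.snapshot("scene")["color"]
cv2.imwrite("pics/tc.png",cv2.resize(t[135:265,150:420],None,fx=2.9,fy=2.9,interpolation=cv2.INTER_CUBIC))
cv2.imwrite("pics/sc.png",cv2.resize(s[125:290,175:395],None,fx=3.6,fy=3.6,interpolation=cv2.INTER_CUBIC))
for n,im,(y0,y1,x0,x1) in(("t",t,(200,260,150,420)),("s",s,(125,260,215,395))):
    h=cv2.cvtColor(im,cv2.COLOR_BGR2HSV)
    for nm,m in(("white",(h[...,2]>175)&(h[...,1]<50)),("blue",(h[...,0]>100)&(h[...,0]<125)&(h[...,1]>150))):
        k,l,st,c=cv2.connectedComponentsWithStats(m.astype(np.uint8))
        for i in range(1,k):
            if 40<st[i,4]<8000: print(n,nm,st[i],c[i].round(1))
E
```

```text
t blue [ 307    0  197   45 5903] [396.4  20.4]
t blue [ 295  144  113   46 4099] [351.1 166.6]
t blue [ 169  151   76   40 2801] [205.9 170. ]
t blue [ 476  294   84  126 4380] [507.4 347.1]
t blue [523 393  37  27 447] [543.8 409.3]
s white [198 123  27  17 122] [211.2 130.8]
s white [232 136  17  11 144] [239.6 140.8]
s white [257 164  18  12 163] [265.1 169.2]
s white [433 237  12   9  77] [438.4 240.6]
s white [ 167  246   90   71 3054] [211.4 280. ]
s white [133 373  39  30 454] [149.8 384.7]
s white [169 394  32  26 327] [181.7 411.1]
s blue [ 366    0   62   33 1403] [398.2  12. ]
s blue [458  35  13  14  98] [463.1  41.9]
s blue [394  68  14  14  76] [400.9  75.6]
s blue [ 418   73   86   67 2865] [465.5 105.9]
s blue [ 181  167   81   65 2255] [221.4 198.7]
s blue [ 276  230   76   59 2160] [313.7 258.4]
```

View pics/tc.png

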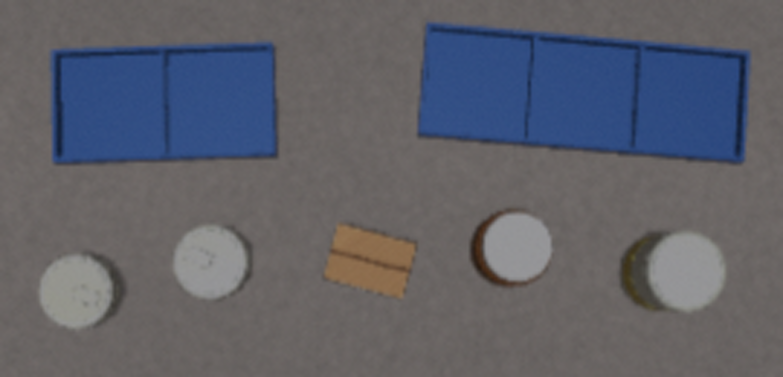

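View pics/sc.png

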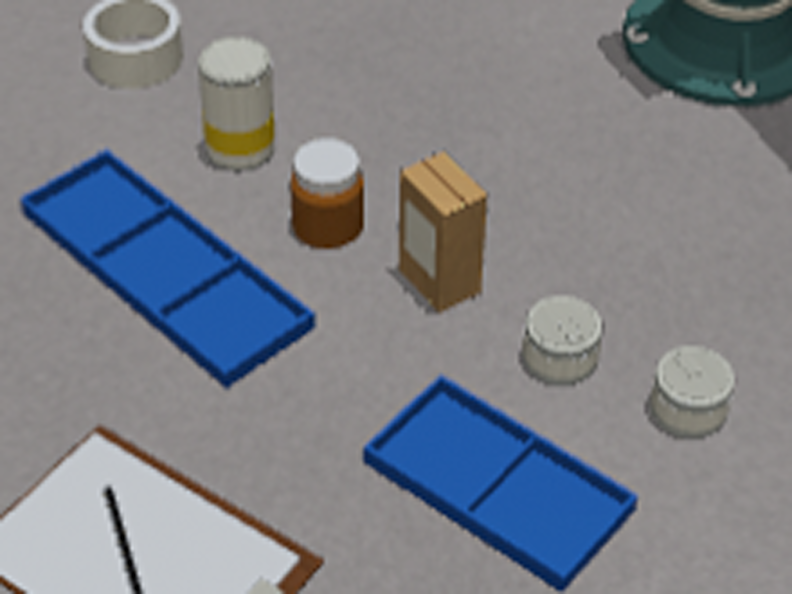

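Crops (top 2.9x from (150,135), scene 3.6x from (175,125)). In the top crop the object tops are at (76,291), (211,262), (370,260), (517,247) and (686,271), with tray rims clear. In the scene crop the same tops are at (695,376), (565,327), (443,184), (326,162) and (236,62).

```bash
python3 - <<'E'
from h import *
T=robot.snapshot("top");S=robot.snapshot("scene")
t=lambda p:(p[0]/2.9+150-.33,p[1]/2.9+135-.33); s=lambda p:(p[0]/3.6+175-.36,p[1]/3.6+125-.36)
for n,a,b in(("tin1",(76,291),(695,376)),("tin2",(211,262),(565,327)),("carton",(370,260),(443,184)),("jar",(517,247),(326,162)),("can",(686,271),(236,62)),
 ("fam nw",(429,24),(228,374)),("fam ne",(748,50),(23,200)),("fam se",(742,162),(107,152)),("fam sw",(418,135),(315,318)),
 ("sin nw",(53,50),(563,577)),("sin ne",(272,43),(365,452)),("sin se",(277,157),(443,378)),("sin sw",(56,163),(636,495))):
    x,e=tri(T,t(a),S,s(b)); print(n,(x*1000).round(1),"err",round(e*1000,1))
def rect(nm,px):
    w=plane(T,[t(p) for p in px],.02)[:,:2]*1000; c,d=w.mean(0),(w[0]+w[3]-w[1]-w[2])/2
    print(nm,c.round(1),np.linalg.norm(d).round(1),"long ang from +y deg",np.degrees(np.arctan2(-d[0],d[1])).round(2))
rect("fam",[(429,24),(748,50),(742,162),(418,135)]); rect("sin",[(53,50),(272,43),(277,157),(56,163)])
w=plane(T,[t(p) for p in[(340,223),(416,242),(402,298),(323,279)]],.12)[:,:2]*1000
d=(w[0]+w[3]-w[1]-w[2])/2;print("carton",w.mean(0).round(1),np.linalg.norm(d).round(1),np.linalg.norm((w[0]+w[1]-w[2]-w[3])/2).round(1),np.degrees(np.arctan2(-d[0],d[1])).round(1))
E
```

```text
tin1 [438.8 250.1  44.6] err 0.6
tin2 [462.5 135.9  40.8] err 1.0
carton [461.7   0.7 119.6] err 0.2
jar [ 472.7 -122.1   78.8] err 0.3
can [ 450.1 -255.   107.9] err 0.8
fam nw [672.3 -53.8  18.2] err 1.6
fam ne [ 648.1 -340.3   21.6] err 1.6
fam se [ 548.6 -334.1   17. ] err 0.2
fam sw [574.3 -44.2  14. ] err 0.2
sin nw [651.3 278.3  20.6] err 0.5
sin ne [656.8  85.1  15.3] err 0.9
sin se [555.   81.1  14.3] err 1.2
sin sw [551.1 274.5  18.5] err 0.5
fam [ 611.  -193.5] 289.2 long ang from +y deg -4.87
sin [603.6 178.9] 194.0 long ang from +y deg 1.26
carton [4.614e+02 3.000e-01] 63.2 46.0 -14.3
```

The manual's scale: shifts go in units of 100 mm and turns go in units of 0.1 rad. Converting my numbers, 0.123 rad is 1.23.

```bash
echo '[[0.094,0,0,0,1.23],[0.094,0,0,0,1.23],[0.094,0,0,0,1.23],[0.094,0,0,0,1.23],[0.094,0,0,0,1.23],[0.094,0,0,0,1.23],[0.094,0,0,0,1.23],[0.094,0,0,0,1.23],[0.094,0,0,0,1.23],[0.094,0,0,0,1.23]]' > mv.in && python3 nudge.py mv.in; echo '[[0.094,-0.37,0.13,0,0],[0.094,-0.37,0.13,0,0],[0.094,-0.37,0.13,0,0],[0.094,-0.37,0.13,0,0],[0.094,-0.37,0.13,0,0],[0.094,-0.37,0.13,0,0],[0.094,-0.37,0.13,0,0],[0.094,-0.37,0.13,0,0],[0.094,-0.37,0.13,0,0],[0.094,-0.37,0.13,0,0],[0.094,-0.37,0.13,0,0],[0.094,-0.37,0.13,0,0],[0.094,-0.37,0.13,0,0],[0.094,-0.37,0.13,0,0],[0.094,-0.37,0.13,0,0],[0.094,-0.37,0.13,0,0],[0.094,-0.37,0.13,0,0],[0.094,-0.37,0.13,0,0],[0.094,-0.37,0.13,0,0],[0.094,0,0,0,0]]' > mv.in && python3 nudge.py mv.in
```

```text
time: 1.18
tool_pos: [0.1833, 0.5185, 0.2055]
ee_rot: [3.142, -0.0, 1.566]
wrist_force: [-0.3, -1.8, -0.4]
width: 0.0938
finger_force: 0.0
time: 2.85
tool_pos: [0.4319, -0.1898, 0.2042]
ee_rot: [-3.14, 0.002, 1.565]
wrist_force: [-0.6, 0.2, 0.1]
width: 0.0939
finger_force: 0.0
```

```bash
python3 - <<'E'
from h import *
s=robot.snapshot("wrist");np.save("w1.npy",s,allow_pickle=True);cv2.imwrite("pics/w1.png",s["color"]);print(s["extrinsics"].round(3).tolist())
E
```

```text
[[1.0, -0.005, -0.002, -0.432], [-0.005, -0.968, 0.252, -0.208], [-0.003, -0.252, -0.968, 0.343], [0.0, 0.0, 0.0, 1.0]]
```

View pics/w1.png

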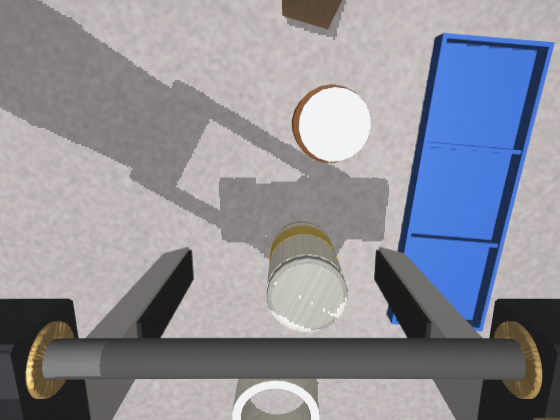

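Wrist view: can lid at (307,294), jar lid at (335,124). The family tray's rim corners are at about (442,34), (553,44), (483,329) and (390,322). I'll check these against the first fix.

```bash
python3 - <<'E'
from h import *
s=np.load("w1.npy",allow_pickle=True).item()
T=robot.snapshot("top");t=lambda p:(p[0]/2.9+150-.33,p[1]/2.9+135-.33)
print(plane(s,[(307,294)],.11),plane(s,[(335,124)],.08))
w=plane(s,[(442,34),(553,44),(483,329),(390,322)],.02);print(w.round(4),w.mean(0))
for a,b in(((307,294),(686,271)),((335,124),(517,247)),((553,44),(429,24)),((442,34),(418,135))): print(tri(s,a,T,t(b)))
E
```

```text
[[ 0.45012056 -0.25376878  0.11      ]] [[ 0.47268222 -0.12145482  0.08      ]]
[[ 0.5736 -0.0452  0.02  ]
 [ 0.6732 -0.0545  0.02  ]
 [ 0.6485 -0.3412  0.02  ]
 [ 0.5467 -0.3326  0.02  ]] [ 0.61050869 -0.19335998  0.02      ]
(array([ 0.45059393, -0.25678372,  0.10394775]), np.float64(8.543799327010289e-05))
(array([ 0.47236788, -0.12141627,  0.08235723]), np.float64(2.679958248056408e-06))
(array([ 0.67261885, -0.0547925 ,  0.02099731]), np.float64(0.00012422438716561))
(array([ 0.57429569, -0.04442375,  0.01754432]), np.float64(0.0003855539941824925))
```

```bash
echo '[[0.094,-0.325,0.09,0,0],[0.094,-0.325,0.09,0,0],[0.094,0,0,0,0],[0.094,0,0,0,0],[0.094,0,0,0.3,0],[0.094,0,0,0.3,0],[0.094,0,0,0.3,0],[0.094,0,0,0.3,0],[0.094,0,0,0.2,0],[0.094,0,0,0.1,0],[0.094,0,0,0.1,0],[0.094,0,0,0,0],[0.094,0,0,0,0]]' > mv.in && python3 nudge.py mv.in; echo '[[0.06,0,0,0,0],[0.06,0,0,0,0],[0.06,0,0,0,0],[0.06,0,0,0,0],[0.06,0,0,0,0],[0.06,0,0,0,0],[0.06,0,0,0,0],[0.06,0,0,0,0]]' > mv.in && python3 nudge.py mv.in
```

```text
time: 4.03
tool_pos: [0.4497, -0.2488, 0.0465]
ee_rot: [3.14, 0.001, 1.573]
wrist_force: [0.1, -0.7, 0.1]
width: 0.0936
finger_force: 0.0
time: 4.7
tool_pos: [0.4499, -0.2495, 0.0462]
ee_rot: [3.14, 0.001, 1.572]
wrist_force: [2.2, -0.1, 3.2]
width: 0.0658
finger_force: 30.0
```

Converted, -0.0055 m is -0.055.

```bash
echo '[[0.094,0,0,0,0],[0.094,0,0,0,0],[0.094,0,0,0,0],[0.094,-0.055,0,0,0],[0.094,0,0,0,0],[0.06,0,0,0,0],[0.06,0,0,0,0],[0.06,0,0,0,0],[0.06,0,0,0,0],[0.06,0,0,0,0],[0.06,0,0,0,0],[0.06,0,0,0,0]]' > mv.in && python3 nudge.py mv.in
```

```text
time: 5.7
tool_pos: [0.4496, -0.2547, 0.0456]
ee_rot: [3.14, 0.0, 1.572]
wrist_force: [2.5, -0.1, -1.0]
width: 0.0656
finger_force: 30.0
```

Converted, -0.02 m is -0.2, 0.02 m is 0.2.

```bash
echo '[[0.06,0,0,-0.1,0],[0.06,0,0,-0.2,0],[0.06,0,0,-0.2,0],[0.06,0.04,0.11,-0.1,0],[0.06,0.07,0.2,0,0],[0.06,0.076,0.2,0,0],[0.06,0.076,0.2,0,0],[0.06,0.076,0.2,0,0],[0.06,0.076,0.2,0,0],[0.06,0.076,0.2,0,0],[0.06,0.076,0.2,0,0],[0.06,0.04,0.1,0,0],[0.06,0,0,0,0],[0.06,0,0,0,0],[0.06,0,0,0,0]]' > mv.in && python3 nudge.py mv.in
```

```text
time: 6.95
tool_pos: [0.6086, -0.1942, 0.1048]
ee_rot: [-3.139, -0.0, 1.571]
wrist_force: [-0.0, -0.5, -6.2]
width: 0.0657
finger_force: 30.0
```

Converted, 0.002 m is 0.02, 0.015 m is 0.15.

```bash
echo '[[0.06,0,0.02,0.1,0],[0.06,0,0,0.15,0],[0.06,0,0,0.12,0],[0.06,0,0,0.08,0],[0.06,0,0,0.05,0],[0.06,0,0,0.02,0],[0.06,0,0,0.01,0],[0.06,0,0,0,0],[0.06,0,0,0,0]]' > mv.in && python3 nudge.py mv.in
```

```text
time: 7.7
tool_pos: [0.6126, -0.1941, 0.0533]
ee_rot: [3.14, 0.001, 1.572]
wrist_force: [0.4, -0.5, -6.3]
width: 0.0657
finger_force: 30.0
```

Converted, 0.001 m is 0.01, 0.0008 m is 0.008.

```bash
echo '[[0.06,0,0,0.01,0],[0.06,0,0,0.01,0],[0.06,0,0,0.008,0],[0.06,0,0,0,0],[0.06,0,0,0,0]]' > mv.in && python3 nudge.py mv.in; echo '[[0.06,0,0,0.008,0],[0.06,0,0,0,0],[0.06,0,0,0,0]]' > mv.in && python3 nudge.py mv.in
```

```text
time: 8.12
tool_pos: [0.612, -0.1938, 0.0497]
ee_rot: [3.142, -0.0, 1.572]
wrist_force: [-1.3, 0.1, -5.8]
width: 0.0661
finger_force: 30.0
time: 8.37
tool_pos: [0.6121, -0.1939, 0.0496]
ee_rot: [3.141, 0.0, 1.572]
wrist_force: [-1.5, 0.4, -0.9]
width: 0.0657
finger_force: 30.0
```

```bash
echo '[[0.08,0,0,0,0],[0.094,0,0,0,0],[0.094,0,0,0,0],[0.094,0,0,0,0],[0.094,0,0,-0.2,0],[0.094,0,0,-0.3,0],[0.094,0,0,-0.3,0],[0.094,0,0,-0.35,0],[0.094,0,0,-0.35,0],[0.094,0.243,-0.189,0,0],[0.094,0.243,-0.189,0,0],[0.094,0.243,-0.189,0,0],[0.094,0.243,-0.189,0,0],[0.094,0.243,-0.189,0,0],[0.094,0.243,-0.189,0,0],[0.094,0.243,-0.189,0,0],[0.094,0.243,-0.189,0,0],[0.094,0,0,0,1.25],[0.094,0,0,0,1.25],[0.094,0,0,0,0]]' > mv.in && python3 nudge.py mv.in; python3 - <<'E'
from h import *
s=robot.snapshot("wrist");np.save("w2.npy",s,allow_pickle=True);cv2.imwrite("pics/w2.png",s["color"])
o=robot.get_obs();print(o["tool_pos"],o["ee_rot"])
E
```

```text
time: 10.03
tool_pos: [0.4606, 0.0009, 0.1997]
ee_rot: [3.14, -0.0, 1.321]
wrist_force: [0.3, -0.1, -0.4]
width: 0.0942
finger_force: 0.0
[0.46072584 0.00055029 0.19947195] [ 3.14011306e+00 -2.58541481e-04  1.32481938e+00]
```

View pics/w2.png

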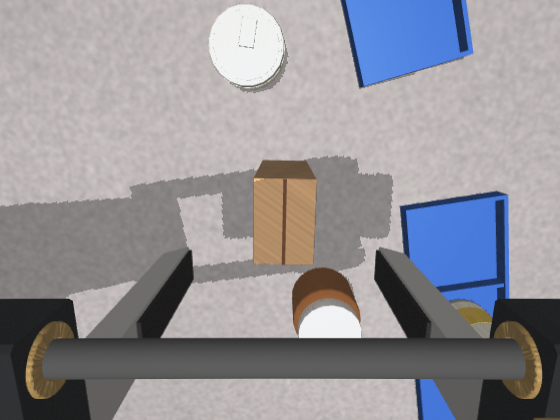

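The carton top spans (254,179)-(316,178)-(313,264)-(253,264), centred between the fingers and square to them. Tin2 is at (247,46).

Converted, 0.035 m is 0.35, 0.03 m is 0.3.

```bash
echo '[[0.094,0,0,0.25,0],[0.094,0,0,0.35,0],[0.094,0,0,0.35,0],[0.094,0,0,0.3,0],[0.094,0,0,0.2,0],[0.094,0,0,0.1,0],[0.094,0,0,0,0],[0.094,0,0,0,0],[0.04,0,0,0,0],[0.04,0,0,0,0],[0.04,0,0,0,0],[0.04,0,0,0,0],[0.04,0,0,0,0],[0.04,0,0,0,0],[0.04,0,0,0,0],[0.04,0,0,0,0],[0.04,0,0,0,0]]' > mv.in && python3 nudge.py mv.in
```

```text
time: 11.5
tool_pos: [0.4607, 0.0004, 0.0439]
ee_rot: [3.141, -0.0, 1.322]
wrist_force: [0.9, -1.4, -0.6]
width: 0.0453
finger_force: 29.8
```

```bash
echo '[[0.04,0,0,-0.1,0],[0.04,0,0,-0.2,0],[0.04,0,0,-0.2,0],[0.04,0,0,-0.1,-0.82],[0.04,0,0,0,-0.82],[0.04,-0.05,0.1,0,0],[0.04,-0.1,0.2,0,0],[0.04,-0.105,0.207,0,0],[0.04,-0.105,0.207,0,0],[0.04,-0.105,0.207,0,0],[0.04,-0.105,0.207,0,0],[0.04,-0.105,0.207,0,0],[0.04,-0.105,0.207,0,0],[0.04,-0.105,0.207,0,0],[0.04,-0.05,0.1,0,0],[0.04,0,0,0,0],[0.04,0,0,0,0],[0.04,0,0,0,0]]' > mv.in && python3 nudge.py mv.in
```

```text
time: 13.0
tool_pos: [0.6361, -0.1082, 0.1028]
ee_rot: [-3.139, -0.001, 1.485]
wrist_force: [0.2, -0.6, -2.5]
width: 0.045
finger_force: 29.8
```

```bash
echo '[[0.04,0.045,-0.09,0,0],[0.04,0.045,-0.09,0,0],[0.04,0,0,0.1,0],[0.04,0,0,0.15,0],[0.04,0,0,0.13,0],[0.04,0,0,0.08,0],[0.04,0,0,0.04,0],[0.04,0,0,0.02,0],[0.04,0,0,0,0],[0.04,0,0,0,0]]' > mv.in && python3 nudge.py mv.in
```

```text
time: 13.83
tool_pos: [0.6202, -0.0982, 0.0524]
ee_rot: [3.141, 0.0, 1.486]
wrist_force: [-0.3, -0.6, -2.8]
width: 0.045
finger_force: 29.8
```

Converted, 0.001 m is 0.01, 0.0005 m is 0.005.

```bash
echo '[[0.04,0,0,0.01,0],[0.04,0,0,0.01,0],[0.04,0,0,0.01,0],[0.04,0,0,0.005,0],[0.04,0,0,0,0],[0.04,0,0,0,0]]' > mv.in && python3 nudge.py mv.in; echo '[[0.04,0,0,0.005,0],[0.04,0,0,0.003,0],[0.04,0,0,0,0],[0.04,0,0,0,0]]' > mv.in && python3 nudge.py mv.in
```

```text
time: 14.33
tool_pos: [0.6198, -0.098, 0.0484]
ee_rot: [3.142, -0.0, 1.486]
wrist_force: [0.9, 1.0, -2.8]
width: 0.0451
finger_force: 29.8
time: 14.67
tool_pos: [0.6199, -0.098, 0.048]
ee_rot: [3.141, 0.0, 1.486]
wrist_force: [-0.6, 0.7, -0.6]
width: 0.0448
finger_force: 29.8
```

```bash
echo '[[0.06,0,0,0,0],[0.08,0,0,0,0],[0.094,0,0,0,0],[0.094,0,0,0,0],[0.094,0,0,-0.2,0],[0.094,0,0,-0.3,0],[0.094,0,0,-0.35,0],[0.094,0,0,-0.35,0],[0.094,0,0,-0.35,0],[0.094,0.244,-0.196,0,0],[0.094,0.244,-0.196,0,0],[0.094,0.244,-0.196,0,0],[0.094,0.244,-0.196,0,0],[0.094,0.244,-0.196,0,0],[0.094,0.244,-0.196,0,0],[0.094,0.244,-0.196,0,0],[0.094,0.244,-0.196,0,0],[0.094,0.244,-0.196,0,0],[0.094,0,0,0,0],[0.094,0,0,0,0]]' > mv.in && python3 nudge.py mv.in; python3 - <<'E'
from h import *
s=robot.snapshot("wrist");np.save("w3.npy",s,allow_pickle=True);cv2.imwrite("pics/w3.png",s["color"])
w=np.load("w2.npy",allow_pickle=True).item();print(plane(w,[(247,45)],.045))
E
```

```text
time: 16.33
tool_pos: [0.4622, 0.1367, 0.2032]
ee_rot: [3.14, -0.0, 1.489]
wrist_force: [-0.2, -1.1, 0.2]
width: 0.0943
finger_force: 0.0
[[0.46391574 0.13611914 0.045     ]]
```

View pics/w3.png

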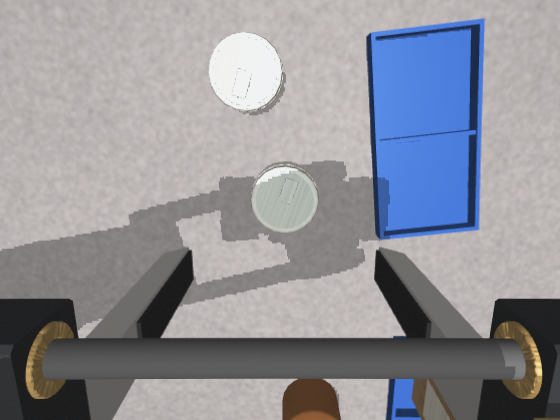

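Tin2's lid is at (285,199) between the fingers and tin1's is at (245,70). The single tray's rim corners are at (367,33), (484,19), (479,229) and (377,239).

```bash
python3 - <<'E'
from h import *
s=np.load("w3.npy",allow_pickle=True).item();w=np.load("w2.npy",allow_pickle=True).item()
T=robot.snapshot("top");t=lambda p:(p[0]/2.9+150-.33,p[1]/2.9+135-.33)
print(plane(s,[(285,199),(245,70)],.045),tri(s,(285,199),w,(247,45)),tri(s,(245,70),T,t((76,291))))
p=plane(s,[(367,33),(484,19),(479,229),(377,239)],.02);print(p.round(4),p.mean(0).round(4),np.degrees(np.arctan2(*(p[2]+p[3]-p[0]-p[1])[:2])))
E
```

```text
[[0.46364669 0.13740196 0.045     ]
 [0.43880067 0.25197791 0.045     ]] (array([0.46369289, 0.13673071, 0.04181379]), np.float64(8.646640782085725e-05)) (array([0.43850317, 0.25275543, 0.03351147]), np.float64(0.000957886115210918))
[[0.5485 0.2768 0.02  ]
 [0.6515 0.2793 0.02  ]
 [0.6571 0.0848 0.02  ]
 [0.5539 0.0826 0.02  ]] [0.6028 0.1809 0.02  ] 178.375019444734
```

Converted, 0.02 m is 0.2, 0.001 m is 0.01.

```bash
echo '[[0.094,0,0.01,0.2,0],[0.094,0,0,0.35,0],[0.094,0,0,0.35,0],[0.094,0,0,0.35,0],[0.094,0,0,0.25,0],[0.094,0,0,0.2,0],[0.094,0,0,0.1,0],[0.094,0,0,0,0],[0.094,0,0,0,0],[0.05,0,0,0,0],[0.05,0,0,0,0],[0.05,0,0,0,0],[0.05,0,0,0,0],[0.05,0,0,0,0],[0.05,0,0,0,0],[0.05,0,0,0,0],[0.05,0,0,0,0]]' > mv.in && python3 nudge.py mv.in
```

```text
time: 17.85
tool_pos: [0.4639, 0.1358, 0.0233]
ee_rot: [3.141, -0.0, 1.486]
wrist_force: [-1.5, 0.5, 5.3]
width: 0.0639
finger_force: 30.0
```

Converted, -0.035 m is -0.35, -0.03 m is -0.3.

```bash
echo '[[0.05,0,0,-0.1,0],[0.05,0,0,-0.2,0],[0.05,0,0,-0.3,0],[0.05,0,0,-0.35,0],[0.05,0,0,-0.35,0],[0.05,0,0,-0.2,0],[0.05,0,0,-0.1,0],[0.05,0,0,0,0]]' > mv.in && python3 nudge.py mv.in; echo '[[0.05,-0.15,0.063,0,0],[0.05,-0.25,0.105,0,0],[0.05,-0.294,0.124,0,0],[0.05,-0.294,0.124,0,0],[0.05,-0.294,0.124,0,0],[0.05,-0.294,0.124,0,0],[0.05,-0.294,0.124,0,0],[0.05,-0.294,0.124,0,0],[0.05,-0.294,0.124,0,0],[0.05,-0.294,0.124,0,0],[0.05,-0.294,0.124,0,0],[0.05,-0.294,0.124,0,0],[0.05,-0.294,0.124,0,0],[0.05,-0.294,0.124,0,0],[0.05,-0.19,0.08,0,0],[0.05,0,0,0,0],[0.05,0,0,0,0],[0.05,0,0,0,0]]' > mv.in && python3 nudge.py mv.in
```

```text
time: 18.52
tool_pos: [0.465, 0.1359, 0.1852]
ee_rot: [3.137, -0.001, 1.486]
wrist_force: [-0.2, -0.5, -1.9]
width: 0.0638
finger_force: 30.0
time: 20.02
tool_pos: [0.6008, -0.2883, 0.1801]
ee_rot: [-3.138, -0.003, 1.486]
wrist_force: [0.2, 0.5, -1.5]
width: 0.0636
finger_force: 30.0
```

```bash
echo '[[0.05,0,0,0.15,0],[0.05,0,0,0.3,0],[0.05,0,0,0.35,0],[0.05,0,0,0.3,0],[0.05,0,0,0.2,0],[0.05,0,0,0.1,0],[0.05,0,0,0.06,0],[0.05,0,0,0.02,0],[0.05,0,0,0,0],[0.05,0,0,0,0],[0.05,0,0,0,0]]' > mv.in && python3 nudge.py mv.in
```

```text
time: 20.93
tool_pos: [0.6028, -0.29, 0.0368]
ee_rot: [3.138, 0.002, 1.486]
wrist_force: [-1.2, -0.3, -1.8]
width: 0.0634
finger_force: 30.0
```

Converted, 0.003 m is 0.03, 0.002 m is 0.02.

```bash
echo '[[0.05,0,0,0.03,0],[0.05,0,0,0.02,0],[0.05,0,0,0.01,0],[0.05,0,0,0,0],[0.05,0,0,0,0]]' > mv.in && python3 nudge.py mv.in; echo '[[0.05,0,0,0.01,0],[0.05,0,0,0.005,0],[0.05,0,0,0,0],[0.05,0,0,0,0]]' > mv.in && python3 nudge.py mv.in
```

```text
time: 21.35
tool_pos: [0.6015, -0.2893, 0.0283]
ee_rot: [-3.141, -0.0, 1.486]
wrist_force: [0.1, -0.3, -0.7]
width: 0.0632
finger_force: 30.0
time: 21.68
tool_pos: [0.6018, -0.2895, 0.0274]
ee_rot: [3.141, 0.0, 1.486]
wrist_force: [-0.1, 0.6, -0.0]
width: 0.0631
finger_force: 30.0
```

Converted, 0.0223 m is 0.223, -0.0204 m is -0.204.

```bash
echo '[[0.08,0,0,0,0],[0.094,0,0,0,0],[0.094,0,0,0,0],[0.094,0,0,0,0],[0.094,0,0,-0.2,0],[0.094,0,0,-0.35,0],[0.094,0,0,-0.4,0],[0.094,0,0,-0.4,0],[0.094,0,0,-0.4,0],[0.094,0.223,-0.204,0,0],[0.094,0.223,-0.204,0,0],[0.094,0.223,-0.204,0,0],[0.094,0.223,-0.204,0,0],[0.094,0.223,-0.204,0,0],[0.094,0.223,-0.204,0,0],[0.094,0.223,-0.204,0,0],[0.094,0,0,0,0],[0.094,0,0,0,0],[0.094,0,0,0,0]]' > mv.in && python3 nudge.py mv.in; python3 - <<'E'
from h import *
s=robot.snapshot("wrist");np.save("w4.npy",s,allow_pickle=True);cv2.imwrite("pics/w4.png",s["color"])
E
```

```text
time: 23.27
tool_pos: [0.4731, -0.1221, 0.2025]
ee_rot: [3.14, 0.001, 1.486]
wrist_force: [0.2, 0.3, 0.3]
width: 0.0941
finger_force: 0.0
```

View pics/w4.png

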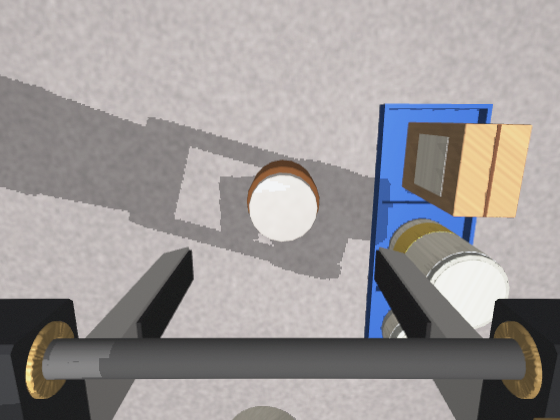

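The jar lid at (283,208) is centred. Carton (470,170), can (450,270) and tin (400,328) stand upright in their cells, with the carton square to the tray.

```bash
echo '[[0.094,0,0,0.2,0],[0.094,0,0,0.35,0],[0.094,0,0,0.35,0],[0.094,0,0,0.35,0],[0.094,0,0,0.25,0],[0.094,0,0,0.18,0],[0.094,0,0,0.08,0],[0.094,0,0,0,0],[0.094,0,0,0,0],[0.05,0,0,0,0],[0.05,0,0,0,0],[0.05,0,0,0,0],[0.05,0,0,0,0],[0.05,0,0,0,0],[0.05,0,0,0,0],[0.05,0,0,0,0],[0.05,0,0,0,0]]' > mv.in && python3 nudge.py mv.in
```

```text
time: 24.73
tool_pos: [0.473, -0.1218, 0.0269]
ee_rot: [3.141, 0.0, 1.486]
wrist_force: [-0.7, -1.2, 5.2]
width: 0.0651
finger_force: 30.0
```

Converted, 0.024 m is 0.24, 0.0099 m is 0.099.

```bash
echo '[[0.05,0,0,-0.1,0],[0.05,0,0,-0.2,0],[0.05,0,0,-0.3,0],[0.05,0,0,-0.2,0],[0.05,0.12,0.05,0,0],[0.05,0.24,0.099,0,0],[0.05,0.24,0.099,0,0],[0.05,0.24,0.099,0,0],[0.05,0.24,0.099,0,0],[0.05,0.24,0.099,0,0],[0.05,0.24,0.099,0,0],[0.05,0.24,0.099,0,0],[0.05,0.24,0.099,0,0],[0.05,0.24,0.099,0,0],[0.05,0.24,0.099,0,0],[0.05,0.12,0.05,0,0],[0.05,0,0,0,0],[0.05,0,0,0,0],[0.05,0,0,0,0]]' > mv.in && python3 nudge.py mv.in
```

```text
time: 26.32
tool_pos: [0.6029, 0.131, 0.1055]
ee_rot: [-3.14, 0.001, 1.485]
wrist_force: [-0.5, -0.3, -3.7]
width: 0.0649
finger_force: 30.0
```

```bash
echo '[[0.05,0,0,0.15,0],[0.05,0,0,0.2,0],[0.05,0,0,0.2,0],[0.05,0,0,0.1,0],[0.05,0,0,0.05,0],[0.05,0,0,0.015,0],[0.05,0,0,0,0],[0.05,0,0,0,0],[0.05,0,0,0,0]]' > mv.in && python3 nudge.py mv.in; echo '[[0.05,0,0,0.01,0],[0.05,0,0,0.005,0],[0.05,0,0,0,0],[0.05,0,0,0,0]]' > mv.in && python3 nudge.py mv.in
```

```text
time: 27.07
tool_pos: [0.6047, 0.1321, 0.0362]
ee_rot: [3.139, -0.001, 1.486]
wrist_force: [-0.0, -0.0, -2.6]
width: 0.0648
finger_force: 30.0
time: 27.4
tool_pos: [0.6037, 0.1322, 0.0332]
ee_rot: [3.141, -0.0, 1.486]
wrist_force: [-0.9, -0.9, -3.8]
width: 0.0653
finger_force: 30.0
```

```bash
echo '[[0.05,0,0,0.01,0],[0.05,0,0,0.005,0],[0.05,0,0,0.005,0],[0.05,0,0,0,0],[0.05,0,0,0,0]]' > mv.in && python3 nudge.py mv.in; echo '[[0.05,0,0,0.005,0],[0.05,0,0,0.005,0],[0.05,0,0,0,0],[0.05,0,0,0,0]]' > mv.in && python3 nudge.py mv.in
```

```text
time: 27.82
tool_pos: [0.6036, 0.1321, 0.031]
ee_rot: [-3.142, -0.0, 1.486]
wrist_force: [0.3, -1.2, -3.5]
width: 0.065
finger_force: 30.0
time: 28.15
tool_pos: [0.6037, 0.1321, 0.0309]
ee_rot: [3.141, -0.0, 1.486]
wrist_force: [-2.3, -0.4, 3.0]
width: 0.0649
finger_force: 30.0
```

Converted, -0.0249 m is -0.249, 0.015 m is 0.15.

```bash
echo '[[0.08,0,0,0,0],[0.094,0,0,0,0],[0.094,0,0,0,0],[0.094,0,0,0,0],[0.094,0,0,-0.2,0],[0.094,0,0,-0.35,0],[0.094,0,0,-0.4,0],[0.094,0,0,-0.4,0],[0.094,0,0,-0.35,0],[0.094,0.15,-0.249,0,0],[0.094,0.15,-0.249,0,0],[0.094,0.15,-0.249,0,0],[0.094,0.15,-0.249,0,0],[0.094,0.15,-0.249,0,0],[0.094,0.15,-0.249,0,0],[0.094,0.15,-0.249,0,0],[0.094,0,0,0,0],[0.094,0,0,0,0],[0.094,0,0,0,0]]' > mv.in && python3 nudge.py mv.in; python3 - <<'E'
from h import *
s=robot.snapshot("wrist");np.save("w5.npy",s,allow_pickle=True);cv2.imwrite("pics/w5.png",s["color"])
E
```

```text
time: 29.73
tool_pos: [0.4394, 0.2513, 0.2002]
ee_rot: [3.141, 0.0, 1.486]
wrist_force: [-1.1, -0.9, 0.8]
width: 0.0941
finger_force: 0.0
```

View pics/w5.png

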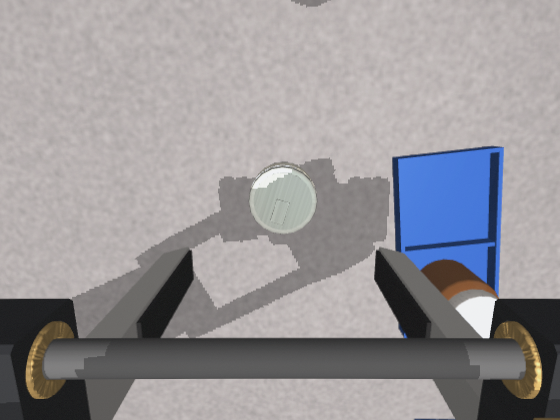

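Tin1's lid at (283,199) is centred between the fingers, and the jar stands in its cell at (465,295). Now grasping the tin.

Converted, 0.035 m is 0.35, 0.025 m is 0.25.

```bash
echo '[[0.094,0,0,0.2,0],[0.094,0,0,0.35,0],[0.094,0,0,0.35,0],[0.094,0,0,0.35,0],[0.094,0,0,0.25,0],[0.094,0,0,0.18,0],[0.094,0,0,0.09,0],[0.094,0,0,0,0],[0.094,0,0,0,0],[0.05,0,0,0,0],[0.05,0,0,0,0],[0.05,0,0,0,0],[0.05,0,0,0,0],[0.05,0,0,0,0],[0.05,0,0,0,0],[0.05,0,0,0,0],[0.05,0,0,0,0]]' > mv.in && python3 nudge.py mv.in
```

```text
time: 31.2
tool_pos: [0.4392, 0.2518, 0.0238]
ee_rot: [3.141, -0.001, 1.486]
wrist_force: [-0.5, 1.0, 3.8]
width: 0.0635
finger_force: 30.0
```

Converted, 0.0205 m is 0.205, -0.01 m is -0.1.

```bash
echo '[[0.05,0,0,-0.1,0],[0.05,0,0,-0.2,0],[0.05,0,0,-0.3,0],[0.05,0,0,-0.2,0],[0.05,-0.01,0.1,0,0],[0.05,-0.01,0.205,0,0],[0.05,-0.01,0.205,0,0],[0.05,-0.01,0.205,0,0],[0.05,-0.01,0.205,0,0],[0.05,-0.01,0.205,0,0],[0.05,-0.01,0.205,0,0],[0.05,-0.01,0.205,0,0],[0.05,-0.01,0.1,0,0],[0.05,0,0,0,0],[0.05,0,0,0,0],[0.05,0,0,0,0]]' > mv.in && python3 nudge.py mv.in; echo '[[0.05,0,0,0.15,0],[0.05,0,0,0.2,0],[0.05,0,0,0.2,0],[0.05,0,0,0.1,0],[0.05,0,0,0.05,0],[0.05,0,0,0.01,0],[0.05,0,0,0,0],[0.05,0,0,0,0],[0.05,0,0,0,0],[0.05,0,0,0,0]]' > mv.in && python3 nudge.py mv.in
```

```text
time: 32.53
tool_pos: [0.5999, 0.2287, 0.1022]
ee_rot: [-3.14, 0.0, 1.486]
wrist_force: [0.2, -0.4, -2.0]
width: 0.0637
finger_force: 30.0
time: 33.37
tool_pos: [0.6018, 0.2289, 0.0334]
ee_rot: [3.139, -0.001, 1.486]
wrist_force: [0.1, -0.0, -2.0]
width: 0.0635
finger_force: 30.0
```

Converted, 0.001 m is 0.01, 0.0005 m is 0.005.

```bash
echo '[[0.05,0,0,0.01,0],[0.05,0,0,0.005,0],[0.05,0,0,0.005,0],[0.05,0,0,0,0],[0.05,0,0,0,0]]' > mv.in && python3 nudge.py mv.in; echo '[[0.05,0,0,0.005,0],[0.05,0,0,0.005,0],[0.05,0,0,0,0],[0.05,0,0,0,0]]' > mv.in && python3 nudge.py mv.in
```

```text
time: 33.78
tool_pos: [0.601, 0.2286, 0.03]
ee_rot: [-3.141, 0.0, 1.486]
wrist_force: [0.8, 0.3, -1.5]
width: 0.0632
finger_force: 30.0
time: 34.12
tool_pos: [0.601, 0.2287, 0.029]
ee_rot: [-3.141, -0.0, 1.486]
wrist_force: [0.1, 0.3, -2.0]
width: 0.0635
finger_force: 30.0
```

Converted, 0.0006 m is 0.006.

```bash
echo '[[0.05,0,0,0.006,0],[0.05,0,0,0.006,0],[0.05,0,0,0,0],[0.05,0,0,0,0]]' > mv.in && python3 nudge.py mv.in; echo '[[0.05,0,0,0.003,0],[0.05,0,0,0.002,0],[0.05,0,0,0,0],[0.05,0,0,0,0]]' > mv.in && python3 nudge.py mv.in
```

```text
time: 34.45
tool_pos: [0.6011, 0.2287, 0.0279]
ee_rot: [3.141, -0.0, 1.486]
wrist_force: [-0.2, -0.5, -1.4]
width: 0.0633
finger_force: 30.0
time: 34.78
tool_pos: [0.6011, 0.2287, 0.0279]
ee_rot: [3.141, -0.0, 1.486]
wrist_force: [-2.0, -0.4, 1.9]
width: 0.0635
finger_force: 30.0
```

Contact. Release, rise, back away and check the result.

Converted, -0.04 m is -0.4, -0.035 m is -0.35.

```bash
echo '[[0.08,0,0,0,0],[0.094,0,0,0,0],[0.094,0,0,0,0],[0.094,0,0,0,0],[0.094,0,0,-0.2,0],[0.094,0,0,-0.35,0],[0.094,0,0,-0.4,0],[0.094,0,0,-0.4,0],[0.094,0,0,-0.35,0],[0.094,0,-0.4,0,0],[0.094,0,-0.4,0,0],[0.094,0,-0.4,0,0],[0.094,0,-0.4,0,0],[0.094,0,-0.4,0,0],[0.094,0,-0.4,0,0],[0.094,0,-0.3,0,0],[0.094,0,0,0,0],[0.094,0,0,0,0],[0.094,0,0,0,0]]' > mv.in && python3 nudge.py mv.in; python3 - <<'E'
from h import *
t=robot.snapshot("top")["color"];s=robot.snapshot("scene")["color"]
a=cv2.resize(t[130:265,50:480],None,fx=1.8,fy=1.8,interpolation=cv2.INTER_CUBIC)
b=cv2.resize(s[120:300,170:460],None,fx=1.9,fy=1.9,interpolation=cv2.INTER_CUBIC)
im=np.zeros((a.shape[0]+b.shape[0],max(a.shape[1],b.shape[1]),3),np.uint8);im[:a.shape[0],:a.shape[1]]=a;im[a.shape[0]:,:b.shape[1]]=b
cv2.imwrite("pics/end.png",im);print(im.shape)
E
```

```text
time: 36.37
tool_pos: [0.3326, 0.2517, 0.1977]
ee_rot: [3.14, -0.001, 1.486]
wrist_force: [0.1, 0.5, -0.5]
width: 0.0937
finger_force: 0.0
(585, 774, 3)
```

View pics/end.png

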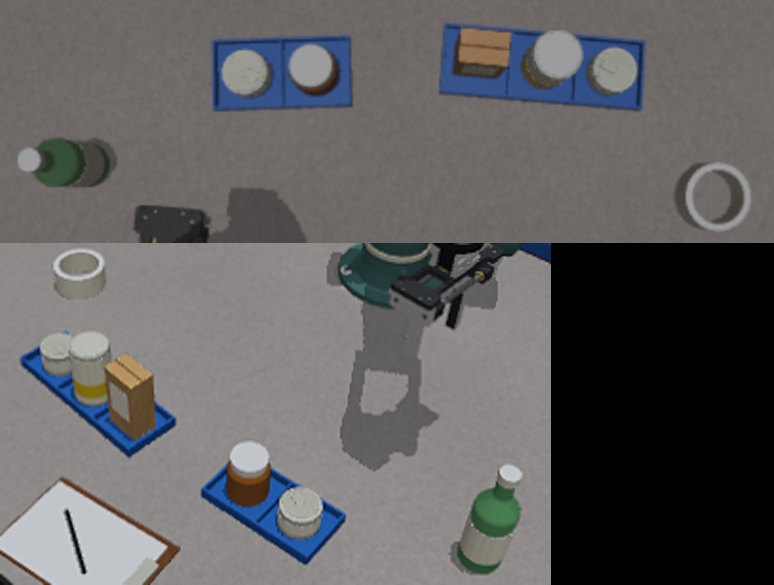

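In the top view the carton (484,50), can (557,55) and tin (613,72) stand in their own cells, as do the tin (246,72) and jar (312,68) in the other tray. All are upright and the carton is square. The bottle and tape are unmoved.

```bash
python3 -c "
from bench import robot
print(robot.close_job())"
```

```text
the job is handed in; nothing more can be done
None
```

Both parcels are packed as asked and the job is handed in at about 36 s: in the last pictures everything stood upright in its own cell, the carton looked square to its tray, and the bottle and tape were where they started.

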